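# Load the slide carrier into the slide imager

## Task

Load the slide imager: lift the slide carrier with the blue handle from its mat, keep it level, and set it blue end first onto the three steel balls of the pulled-out tray, pressing it down until both sprung rollers snap over its edges and pull it fully home. Then push the tray, which has a black grip fin, all the way in to its stop, so that the dust flap swings shut behind the carrier, and let go. Leave the bottles, jar, beaker and slide box where they stand.

Things in the scene. Friction and masses are not known exactly. Their poses are not given: they have to be found in the camera images.
- carrier_grip (a point): Centre of the blue handle bar (46 mm long in x, 12 wide in y, 14 high) of the loose slide carrier, about 0.28 kg. It bridges the middle of the plate, 29 mm above the plate's top face and 43 mm above the carrier's underside. x points along the carrier to its blue end, z up.
- carrier_front (a point): Middle of the blue end face of the carrier, half-way up its plate, 50 mm from the carrier's centre along x (axes as carrier_grip). The plate is dark metal, 100 x 84 x 9 mm, 93 mm wide over its bevelled edges, with two glass slides on top and, under it, three pairs of steel pins, each of which straddles one ball of the tray.
- seat_grip (a point): Where carrier_grip lies when the carrier is fully home on the tray's three 14 mm steel balls: over their middle, 51.4 mm above the tray's top face. x points along the tray into the imager; the carrier's x must point the same way (it fits only so). The pins centre themselves on the balls from up to about 4 mm off. Moves with the tray.
- seat_front (a point): Where carrier_front lies when the carrier is fully home, above a blue mark on the tray; 50 mm from the seat's middle along x. Moves with the tray.
- left_roller (a point): Middle of one of the two steel rollers (10 mm thick, 54 long in x) 46 mm to either side of the seat's middle, tops 29 mm above the tray, pushed inwards by springs. A carrier only set down rests on them about 14 mm above home; pressed down (about 10 N) it forces them apart half-way, then they close over its edges and pull it down the last 6 mm.
- tray_fin (a point): Black upright grip fin at the tray's outer end, 180 mm from the seat's middle: 34 mm long in x, 12 thick in y, 41 high above the tray. This point is on its centre line, 14 mm below its top. Axes as seat_grip: pushing it along +x slides the tray in. When fully in, the fin stands 77 mm outside the imager's front face.
- tray (a joint): Slide of the tray in m: 0 fully out, 0.183 fully in against its stop. It starts nearly out and stays where it is left (about 2 N of friction). At 0 the seat's middle is 80 mm outside the imager's front face.
- flap (a joint): Dust flap in the imager's door, in rad: 0 shut (hanging upright), grows as it swings inwards about its upper edge, 114 mm above the bench. A weak spring shuts it. The carrier pushes it open; it drops shut only once the tray is in.
- imager: Slide imager, a white bench instrument 335 mm deep, 230 wide, 150 high at the front and 210 at the rear, fixed. Origin on the bench at the middle of its front face (the door); x points into it, along the tray's slide. The tray's top face is 40 mm above the bench.
- white_bottle: White bottle with red cap, 60 mm in diameter, 125 mm tall; origin at its underside. To be left alone.
- amber_bottle: Amber bottle with white cap, 56 mm in diameter, 115 mm tall; origin at its underside. To be left alone.
- clear_bottle: Clear bottle with blue cap, 60 mm in diameter, 130 mm tall; origin at its underside. To be left alone.
- slide_box: Flat slide box with white lid, 87 x 97 x 32 mm; origin at its underside. To be left alone.
- red_jar: Small white jar with red cap, 48 mm in diameter, 55 mm tall; origin at its underside. To be left alone.
- beaker: Glass beaker, 72 mm in diameter, 85 mm tall; origin at its underside. To be left alone.

How it is judged (in metres and radians):
On the way, in this order (a step that is already met when the one before it is completed fails the run):
1. the carrier sits fully home on the balls of the pulled-out tray (within 2.5 mm at its middle and blue end, level within 0.04 rad, tray less than 60 mm in) (distance between carrier_grip and seat_grip below 0.0025 m and distance between carrier_front and seat_front below 0.0025 m and angle between carrier_grip's own z axis and vertical below 0.04 rad and value of joint tray below 0.06 m), for 0.2 s.
2. the flap is pushed open as the loaded tray goes in (value of joint flap above 0.5 rad and value of joint tray above 0.06 m), for 0.05 s.
At the end, for the whole second after the job is handed in: The tray is in to within 5 mm of its stop, the flap is shut (within 0.1 rad), and the carrier is still fully home on the tray's balls, blue end inwards: handle and blue end within 2.5 mm of their places on the tray, level within 0.04 rad (value of joint tray above 0.178 m and value of joint flap below 0.1 rad and distance between carrier_grip and seat_grip below 0.0025 m and distance between carrier_front and seat_front below 0.0025 m and angle between carrier_grip's own z axis and vertical below 0.04 rad); the robot touches nothing.
It fails at once if the carrier is tipped more than 0.5 rad (angle between carrier_grip's own z axis and vertical above 0.5 rad).
It fails at once if a bottle, the jar, the beaker or the slide box is moved more than 30 mm (distance of any of white_bottle, amber_bottle, clear_bottle, slide_box, red_jar, beaker from where it was at the start of the episode above 0.03 m).
It also fails if it takes over 45 s, if anything falls off the work surface, if the arm or the gripper's body presses on something with over 40 N, if the wrist force passes 120 N, or if a joint passes its speed limit or range.

## Robot

A 6-joint arm with a two-finger parallel gripper is mounted at the origin on the work surface. World frame = base frame: x ahead of the robot, y to its left, z up, the work surface at z = 0. Lengths are in m, angles in degrees, forces in N, time in s.
With the tool pointing down it reaches from about 0.275 to 0.775 m from the base axis. Payload 14.6 kg.
Tool frame: the origin (TCP) lies midway between the tips of the shut fingers; the grasp point (between the pads) lies 19 mm behind it; z points along the fingers, x is the direction in which the jaws open and shut, and the axes are right-handed (so a half turn about z gives the same grasp; the last joint's range is limited). The gripper opens to 85 mm and grips with 20 to 120 N. Pads are 22 mm wide; open, the fingers measure 114 mm over their backs; the gripper's body (76 mm by 85 mm) begins 54 mm behind the grasp point. The pads swing forward as they close: fully open they stand 13 mm farther back than shut.
Start: joints at [-82.867, 15.075, -2.767, 72.158, 0, 81.102], TCP at [0.145, -0.505, 0.231] pointing down, gripper open.
Joint ranges: [-151.79, 151.79], [-50.71, 97.33], [-67.44, 78.34], [-121.81, 120.89], [-77.56, 73.72], [-180, 180]. Speed limits (degrees/s): [108.29, 108.29, 147.25, 159.86, 180, 180].

## Interface

Orientations are given as [roll, pitch, yaw] about the fixed x, y, z axes, in that order (R = Rz(yaw) Ry(pitch) Rx(roll)).
In Python, from rig import * gives the robot as it stands. Calls block until the motion is done:
- move_pose(position, orientation): joint-space move of the TCP to a pose.
- movel(position, attitude=None, speed=0.15, contact_N=None): straight line of the TCP; attitude=None keeps the orientation; speed is the mean speed in m/s. With contact_N (N) it stops when the force on the tool has changed by that much, and returns True; else False.
- move_joints(angles): joint-space move.
- let_go() and clamp(): open the fingers fully, or close them until they stop; the grip force is fixed at half the most.
- sleep(seconds).
- solve_ik(position, orientation): joint angles nearest the present ones, or None.
- camera(name): name is "scene" or "top"; returns the picture (400x640x3 uint8, red, green, blue); there is no depth.
- camera_info(name): a dict with "fovy" (degrees; the focal length in pixels is half the picture's height over the tangent of half this angle, whatever the lens; pixels are square), "cx", "cy" (the principal point, pixels), "R" (3x3) and "t" (3): a world point X has camera coordinates R X + t. Camera axes: x right, y down, z forward; pixel columns grow to the right and rows downward; lengths in m; the calibration is good to about 2 mm. A picture is of the moment at which its call begins. camera_info takes no time and is no camera call.
A pose or a line that the arm cannot do raises MotionError and nothing moves.
- job_done(): hands the job in, once; it reports no verdict.
Readings, each from a call of its own:
- current_time_s(): time.
- current_q(): joint angles.
- current_dq(): joint speeds.
- current_effort(): joint torques, N m.
- current_ee_pos(): TCP position.
- current_orientation(): TCP orientation.
- current_wrist_force(): force on the tool from outside, world axes, zero at the start.
- current_ft_torque(): the same for the moment, N m.
- current_opening(): finger opening in m.
Only numpy, scipy, OpenCV 4.12 (cv2) and the standard library are available. Lean on these libraries where they do the work, as an engineer would, in place of code of your own. Each camera call takes 0.05 s, during which the arm holds its last target.

## Working session

There is one attempt and no reset: what is moved stays moved. The work goes in short steps, each a Python script; the robot and the scene stay as the last script left them, time stands still between calls to the robot, and variables do not carry over. Pictures are saved under pics/ and viewed, and the job is handed in when it is done.

```bash
mkdir -p pics; ls
python3 - <<'E'
from rig import *
import cv2
for n in("scene","top"):
    cv2.imwrite(f"pics/{n}0.png",camera(n)[:,:,::-1]); i=camera_info(n); print(n,i)
print(current_time_s(),current_orientation(),current_opening())
E
```

```text
pics
scene {'fovy': 47.027190856766644, 'cx': 312.10787931003796, 'cy': 201.9881080618268, 'R': array([[-0.18538137,  0.98256531,  0.01411266],
       [ 0.84577104,  0.16685129, -0.50678595],
       [-0.50030501, -0.0820126 , -0.8619564 ]]), 't': array([-0.06036675, -0.4400997 ,  1.26110569])}
top {'fovy': 42.523061659011624, 'cx': 320.5785439267229, 'cy': 193.35828202204797, 'R': array([[-0.02885234, -0.99955551, -0.00750475],
       [-0.99615097,  0.02937412, -0.08258575],
       [ 0.08276949,  0.00509308, -0.9965557 ]]), 't': array([0.1632918 , 0.54432748, 1.07705959])}
0.1 [-1.79992853e+02  5.34313081e-02 -7.39692042e+01] 0.08501995851016131
```

View pics/scene0.png

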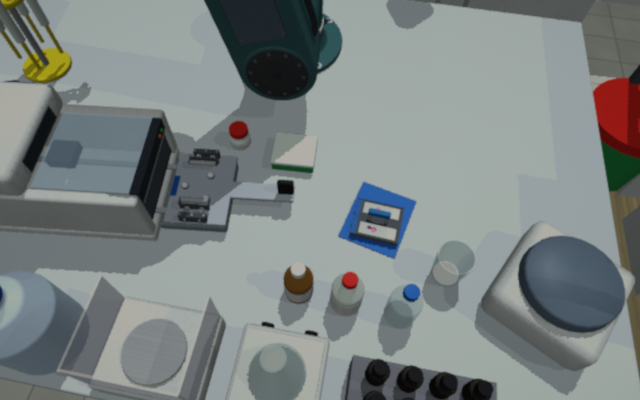

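View pics/top0.png

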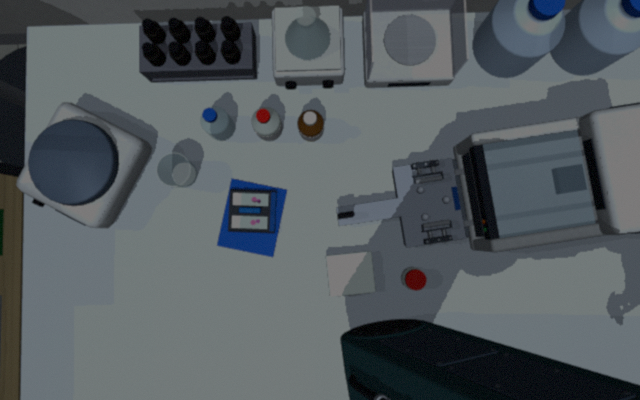

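Run:
```python
import cv2,numpy as np
t=cv2.imread("pics/top0.png");s=cv2.imread("pics/scene0.png")
g=lambda a:cv2.convertScaleAbs(a,alpha=1.3,beta=15)
a=cv2.resize(g(t[170:265,210:300]),None,fx=6,fy=6,interpolation=2)
b=cv2.resize(g(s[175:265,330:425]),None,fx=6,fy=6,interpolation=2)
h=min(a.shape[0],b.shape[0]);h=520
cv2.imwrite("pics/z1.png",cv2.resize(np.hstack([a[:540],b[:540]]),None,fx=.72,fy=.72))
a=cv2.resize(g(t[150:255,325:500]),None,fx=4.5,fy=4.5,interpolation=2)
cv2.imwrite("pics/z2.png",a)
b=cv2.resize(g(s[130:245,150:310]),None,fx=4.5,fy=4.5,interpolation=2)
cv2.imwrite("pics/z3.png",b)
```

```text
(no output)
```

View pics/z1.png

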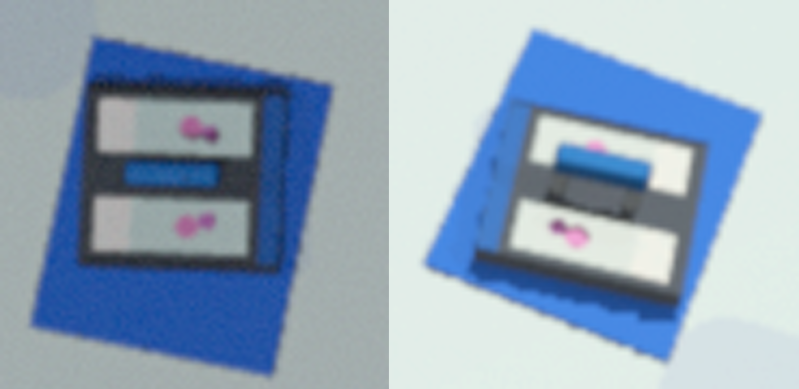

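View pics/z2.png

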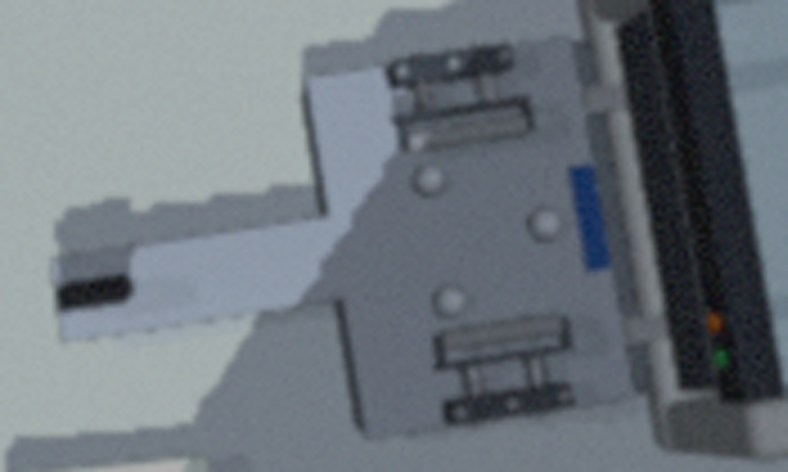

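View pics/z3.png

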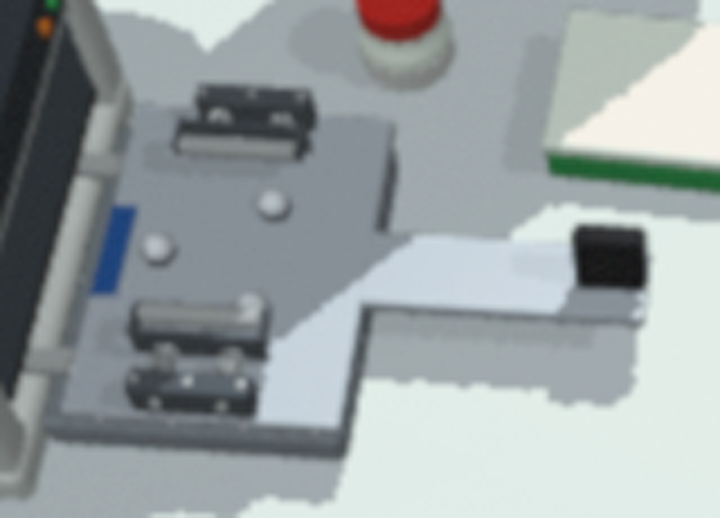

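```bash
cat > h.py <<'E'
import numpy as np, cv2
from rig import camera_info
def ray(n,u,v):
    i=camera_info(n); f=200/np.tan(np.radians(i["fovy"]/2)); R=np.array(i["R"]);t=np.array(i["t"])
    d=R.T@np.array([(u-i["cx"])/f,(v-i["cy"])/f,1]); return -R.T@t,d/np.linalg.norm(d)
def onz(n,u,v,z):
    c,d=ray(n,u,v); return c+d*(z-c[2])/d[2]
def tri(p,q):
    c1,d1=ray("top",*p);c2,d2=ray("scene",*q)
    a=np.linalg.lstsq(np.c_[d1,-d2],c2-c1,rcond=None)[0]
    x,y=c1+a[0]*d1,c2+a[1]*d2
    return (x+y)/2,np.linalg.norm(x-y)
E
python3 - <<'E'
from h import *
np.set_printoptions(precision=4,suppress=True)
t=cv2.imread("pics/top0.png");s=cv2.imread("pics/scene0.png")
def comps(im,m,x0,y0,x1,y1,mn=6):
    mm=np.zeros(m.shape,np.uint8);mm[y0:y1,x0:x1]=m[y0:y1,x0:x1]
    n,l,st,c=cv2.connectedComponentsWithStats(mm.astype(np.uint8),connectivity=4)
    for k in range(1,n):
        if st[k,4]>=mn:
            r=cv2.minAreaRect(np.argwhere(l==k)[:,::-1].astype(np.float32)); print(st[k],c[k],r)
for nm,im,box in(("top",t,(215,170,295,262)),("scene",s,(335,180,420,260))):
    hsv=cv2.cvtColor(im,cv2.COLOR_BGR2HSV)
    b=(hsv[...,0]>95)&(hsv[...,0]<130)&(hsv[...,1]>120)
    print(nm,"blue");comps(im,b,*box)
for nm,im,box in(("top",t,(330,200,362,228)),("scene",s,(268,172,300,205))):
    print(nm,"fin");comps(im,im.max(2)<45,*box)
for nm,im,box in(("top",t,(440,180,470,220)),("scene",s,(165,165,190,200))):
    hsv=cv2.cvtColor(im,cv2.COLOR_BGR2HSV)
    print(nm,"mark");comps(im,(hsv[...,1]>120)&(hsv[...,0]>95)&(hsv[...,0]<130),*box)
for nm,im,box in(("top",t,(410,180,455,230)),("scene",s,(180,165,220,205))):
    print(nm,"balls");g=im.min(2);print(np.median(g[box[1]:box[3],box[0]:box[2]]))
    comps(im,g>np.median(g[box[1]:box[3],box[0]:box[2]])+18,*box)
E
```

```text
top blue
[ 218  179   69   78 2214] [253.561  222.4815] ((251.5852508544922, 217.20388793945312), (56.81538009643555, 68.49258422851562), 11.821487426757812)
[238 207  24   7 156] [249.5449 209.8974] ((249.5, 210.0), (6.0, 23.0), 90.0)
scene blue
[ 339  183   77   75 1877] [376.1881 217.3703] ((376.6416015625, 218.94964599609375), (59.80788803100586, 60.637577056884766), 20.67442512512207)
[369 209  21  10 134] [378.9925 213.3657] ((378.92413330078125, 213.32861328125), (20.83698081970215, 6.37101936340332), 12.994616508483887)
top fin
[338 211  16   8  84] [345.4762 214.3214] ((345.48077392578125, 214.40383911132812), (5.295135498046875, 15.689291000366211), 78.69007110595703)
scene fin
[278 181  15  13 188] [285.0585 187.    ] ((285.0, 187.0), (12.0, 14.0), 90.0)
top mark
[452 187   9  23 130] [455.8615 198.0538] ((455.8243103027344, 197.94595336914062), (22.851459503173828, 5.589565753936768), 80.53767395019531)
scene mark
[170 176  10  19 100] [174.75 185.05] ((174.73529052734375, 185.05882263183594), (4.850712299346924, 19.645383834838867), 14.03624439239502)
top balls
63.0
[410 180   3   6  15] [410.8667 182.0667] ((411.0, 182.5), (5.0, 2.0), 90.0)
scene balls
92.0
[208 173   4   4  13] [209.6154 174.3846] ((209.5, 174.5), (3.0, 3.0), 90.0)
[182 183   5   4  13] [183.9231 184.3077] ((183.75001525878906, 184.25001525878906), (2.8284268379211426, 3.535533905029297), 45.0)
[204 196   4   5  15] [205.2    197.9333] ((205.5, 198.0), (3.0, 4.0), 0.0)
[214 200   6   5  19] [217.2105 202.6316] ((216.5, 202.0), (4.0, 5.0), 90.0)
```

```bash
python3 - <<'E'
from h import *
np.set_printoptions(precision=4,suppress=True)
fin=onz("top",345.5,214.35,.081);mark=onz("top",455.85,198.0,.040)
print("fin",fin,"mark",mark,onz("scene",174.75,185.05,.04))
z=lambda X,Y:((X+.5)/4.5-.5+325,(Y+.5)/4.5-.5+150)
zs=lambda X,Y:((X+.5)/4.5-.5+150,(Y+.5)/4.5-.5+130)
B=[onz("top",*z(*p),.0485) for p in((430,180),(547,223),(451,300))]
Bs=[onz("scene",*zs(*p),.0485) for p in((252,306),(157,248),(274,204))]
print("balls",*B);print("balls scene",*Bs)
Rl=[onz("top",*z(*p),.067) for p in((467,124),(503,341))];print("roll",*Rl,np.linalg.norm(Rl[0]-Rl[1]),(Rl[0]+Rl[1])/2)
ax=(mark-fin)[:2];L=np.linalg.norm(ax);ax/=L;print("L",L,"yaw",np.degrees(np.arctan2(ax[1],ax[0])))
print("seat from fin",fin[:2]+.18*ax, "along axis balls",[ (b[:2]-fin[:2])@ax for b in B+Bs],[float(np.cross(ax,b[:2]-fin[:2])) for b in B+Bs])
r=(Rl[0]-Rl[1])[:2];print("yaw roll",np.degrees(np.arctan2(r[1],r[0]))-90)
# carrier
print("handle top",onz("top",249.5,210,.0515),"scene",tri((249.5,210),(378.9,211.5)))
E
python3 - <<'E'
import cv2
t=cv2.imread("pics/top0.png");s=cv2.imread("pics/scene0.png")
cv2.imwrite("pics/z4.png",cv2.convertScaleAbs(cv2.resize(t[182:242,220:290],None,fx=10,fy=10,interpolation=2),alpha=1.4,beta=15))
cv2.imwrite("pics/z5.png",cv2.convertScaleAbs(cv2.resize(s[190:250,345:415],None,fx=10,fy=10,interpolation=2),alpha=1.2))
E
```

```text
fin [0.5   0.098 0.081] mark [ 0.5293 -0.1367  0.04  ] [ 0.5286 -0.1354  0.04  ]
balls [ 0.5485 -0.061   0.0485] [ 0.5269 -0.1142  0.0485] [ 0.4925 -0.0682  0.0485]
balls scene [ 0.5504 -0.0591  0.0485] [ 0.5287 -0.1119  0.0485] [ 0.4944 -0.0658  0.0485]
roll [ 0.5721 -0.0755  0.067 ] [ 0.4727 -0.0872  0.067 ] 0.10009042268160545 [ 0.5224 -0.0814  0.067 ]
L 0.2364314564885753 yaw -82.89282246749465
seat from fin [ 0.5223 -0.0807] along axis balls [np.float64(0.1637111407141652), np.float64(0.2138476893484594), np.float64(0.1639284847127961), np.float64(0.16211458195766196), np.float64(0.2117608623159273), np.float64(0.1618528889518932)] [0.02839467063658088, 0.0003902305368491711, -0.027994879823020707, 0.0305359480535898, 0.0024525843115743955, -0.025843051730881358]
yaw roll -83.27232873621114
handle top [0.5161 0.2961 0.0515] scene (array([0.5161, 0.2961, 0.0522]), np.float64(0.00011606594527503741))<stdin>:12: DeprecationWarning: Arrays of 2-dimensional vectors are deprecated. Use arrays of 3-dimensional vectors instead. (deprecated in NumPy 2.0)
```

View pics/z4.png

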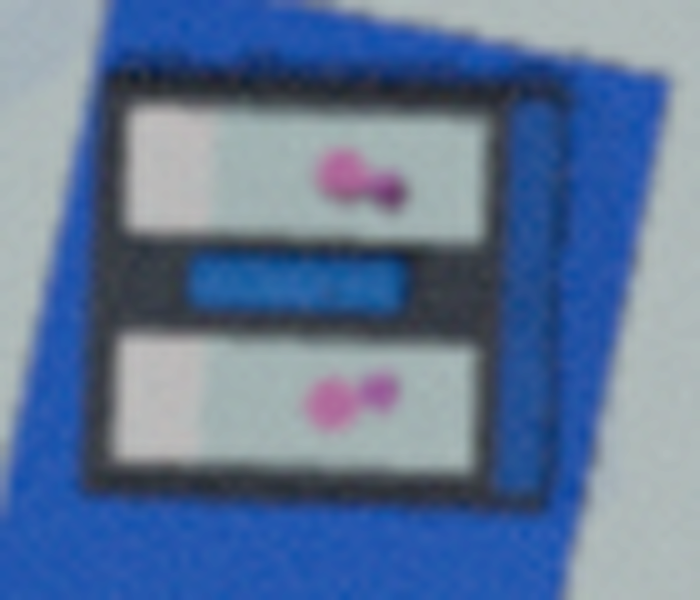

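View pics/z5.png

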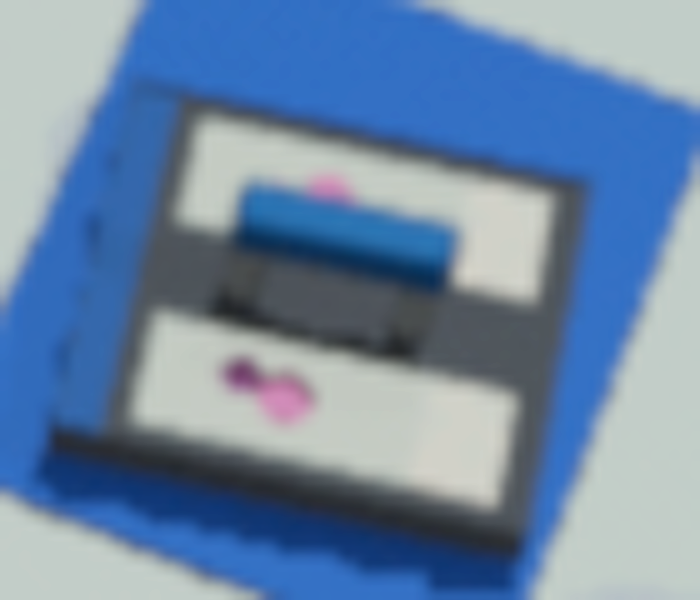

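Run:
```python
from h import *
from rig import *
np.set_printoptions(precision=4,suppress=True)
z=lambda X,Y,h=.0155:onz("top",(X+.5)/10-.5+220,(Y+.5)/10-.5+182,h)
def an(a,b): d=b-a; return np.degrees(np.arctan2(d[1],d[0]))
print("edges yaw", an(z(128,104),z(490,112)),an(z(118,232),z(485,240)),an(z(118,332),z(480,347)),an(z(108,462),z(475,470)),an(z(85,490),z(548,508)))
print("bar yaw",an(z(188,258,.0515),z(406,262,.0515)),an(z(188,308,.0515),z(404,312,.0515)))
print("end yaw",an(z(568,85),z(545,505))+90, an(z(110,80),z(90,490))+90,an(z(490,112),z(475,470))+90)
C=[z(110,80),z(568,85),z(548,508),z(85,490)];print(np.mean(C,0),[np.linalg.norm(C[i]-C[i-1]) for i in range(4)])
print("handle",z(297,285,.0515))
for p,y in(((.516,.296,.15),-2.5),((.516,.296,.0255),-2.5),((.5227,-.0807,.0755),7.1)):
    print(solve_ik(p,[180,0,y]))
```

```text
edges yaw -92.95874380161976 -92.92811834544973 -94.03920767952597 -92.9042781031621 -93.87423325225355
bar yaw -92.72812020166204 -92.73280692981966
end yaw 265.62866070099824 266.3898517777129 266.4325278820615
[0.5167 0.2953 0.0155] [np.float64(0.0884096598201724), np.float64(0.0989884810013337), np.float64(0.09109332623896381), np.float64(0.09950571099234001)]
handle [0.516  0.2966 0.0515]
[ 21.9951  23.8233  -2.2181  63.9585   0.     114.4951]
[ 21.9951  29.3587 -13.8409  46.8004   0.     114.4951]
[-17.6081  21.0497 -19.5321  49.4183   0.      65.2919]
```

Run:
```python
from rig import *
import cv2
move_pose([.516,.296,.13],[180,0,-3.3])
movel([.516,.296,.027],speed=.12,contact_N=12)
print(current_ee_pos()); clamp(); print(current_opening(),current_wrist_force())
movel([.516,.296,.16],speed=.12)
print(current_opening(),current_wrist_force(),current_ee_pos(),current_time_s())
move_pose([.5225,-.0807,.16],[180,0,7.1])
print(current_time_s(),current_wrist_force())
for n in("scene","top"): cv2.imwrite(f"pics/{n}1.png",camera(n)[:,:,::-1])
```

```text
[0.51644092 0.29613737 0.02766256]
0.01066307666345989 [-0.24970266 -0.70727221  3.48056895]
0.011133106360579329 [-0.20127225  1.36376091 -2.71830882] [0.51565322 0.29585382 0.15928074] 6.1417
7.55 [-1.34962741  0.39267661 -2.48673825]
```

View pics/scene1.png

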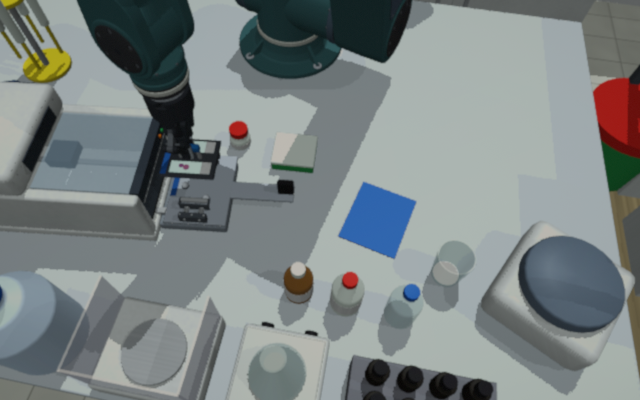

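View pics/top1.png

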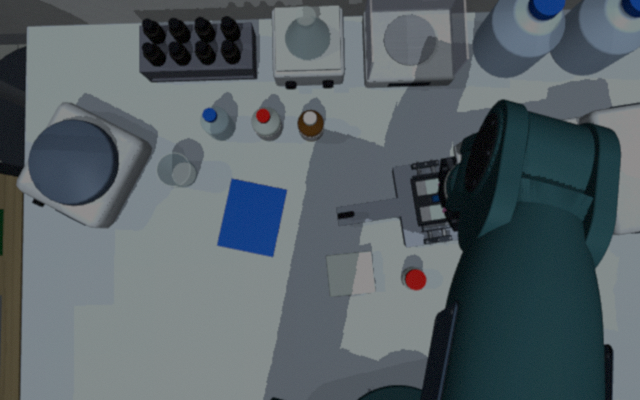

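Run:
```python
from rig import *
import cv2
movel([.5225,-.0807,.094],speed=.1)
print(current_ee_pos(),current_wrist_force())
for z in (.090,.087,.084,.081,.078,.0755,.0735):
    r=movel([.5225,-.0807,z],speed=.03,contact_N=35)
    print(z,r,current_ee_pos(),current_wrist_force(),current_ft_torque())
    if r: break
print(current_time_s())
for n in("scene","top"): cv2.imwrite(f"pics/{n}2.png",camera(n)[:,:,::-1])
a=camera("scene")[:,:,::-1][120:245,140:310]
cv2.imwrite("pics/z6.png",cv2.resize(a,None,fx=4.5,fy=4.5,interpolation=2))
```

```text
[ 0.52282306 -0.08071796  0.09446519] [-0.15723628  0.55439768 -2.29799188]
0.09 False [ 0.52251778 -0.08071348  0.09008772] [-0.08918828 -0.10284942 -3.23372365] [ 0.03054989 -0.02652772  0.01782758]
0.087 False [ 0.52237785 -0.08065275  0.08684531] [-0.10692734 -0.57726929 -3.04869071] [-0.01601212 -0.05673747  0.01433426]
0.084 False [ 0.52280717 -0.08084906  0.08420581] [-0.92876306 -0.79638069  2.8903537 ] [-0.08654797  0.09593256  0.02150387]
0.081 False [ 0.5225636  -0.08076522  0.08102151] [ 0.20425042 -0.74683834  1.03986433] [-0.16473611  0.03844769  0.01344238]
0.078 False [ 0.52204969 -0.08065028  0.07742503] [-0.40179586 -2.10521423 -7.05440751] [-0.3081626  -0.03786645 -0.02066383]
0.0755 False [ 0.52182316 -0.08053302  0.07467477] [ -0.15853659  -1.73727469 -17.00501645] [-0.24027201 -0.05051275  0.05979386]
0.0735 False [ 0.52225213 -0.08069914  0.07321877] [  0.37332325  -1.69303701 -13.59109492] [-0.35158766  0.12811043  0.00897993]
10.2417
```

View pics/z6.png

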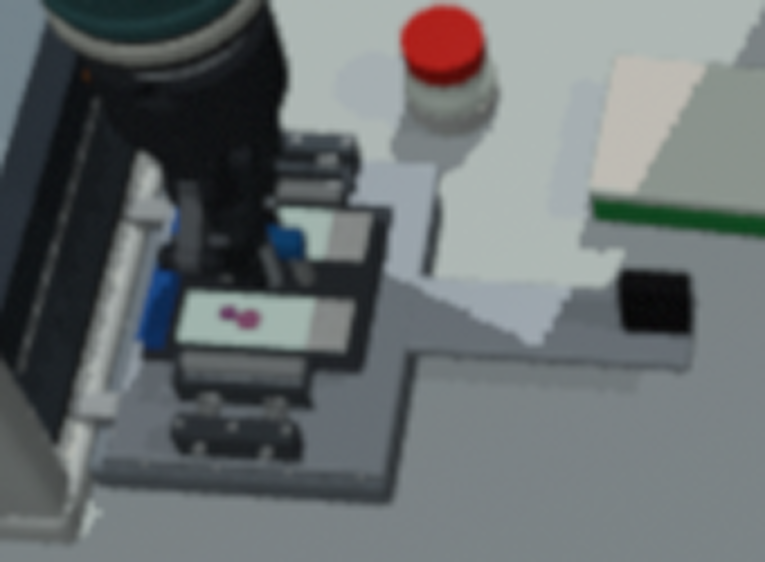

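Run:
```python
from rig import *
for z in (.0725,.0715,.0705,.0695,.0685,.068):
    r=movel([.5225,-.0807,z],speed=.02,contact_N=25); f=current_wrist_force()
    print(z,r,current_ee_pos(),f)
    if r or f[2]>12: break
print(current_time_s())
```

```text
0.0725 False [ 0.522621   -0.08079456  0.07269009] [-0.38600061 -1.52938709 -8.22354048]
0.0715 False [ 0.5226037  -0.08087273  0.07197381] [-3.46379359 -2.46347026  2.60171922]
0.0705 False [ 0.52273445 -0.08098864  0.07156823] [-7.32386661 -1.62718864 13.26088525]
11.1417
```

Run:
```python
from rig import *
import cv2
let_go(); print(current_opening(),current_wrist_force())
movel([.5225,-.0807,.15],speed=.15)
# go behind the fin, high, clear of view
move_pose([.493,.16,.13],[180,0,7.1+90])
print(current_time_s(),current_q())
for n in("scene","top"): cv2.imwrite(f"pics/{n}3.png",camera(n)[:,:,::-1])
a=cv2.imread("pics/scene3.png")[120:245,140:310]
cv2.imwrite("pics/z7.png",cv2.resize(a,None,fx=4.5,fy=4.5,interpolation=2))
a=cv2.imread("pics/top3.png")[150:255,325:500]
cv2.imwrite("pics/z8.png",cv2.convertScaleAbs(cv2.resize(a,None,fx=4.5,fy=4.5,interpolation=2),alpha=1.3,beta=15))
```

```text
0.085332272971613 [-0.61783111  0.28343512 -0.33273373]
13.5667 [ 8.91481964e+00  1.74991128e+01 -1.56627030e+01  5.68737108e+01
 -1.32256547e-02  1.96842307e+00]
```

View pics/z7.png

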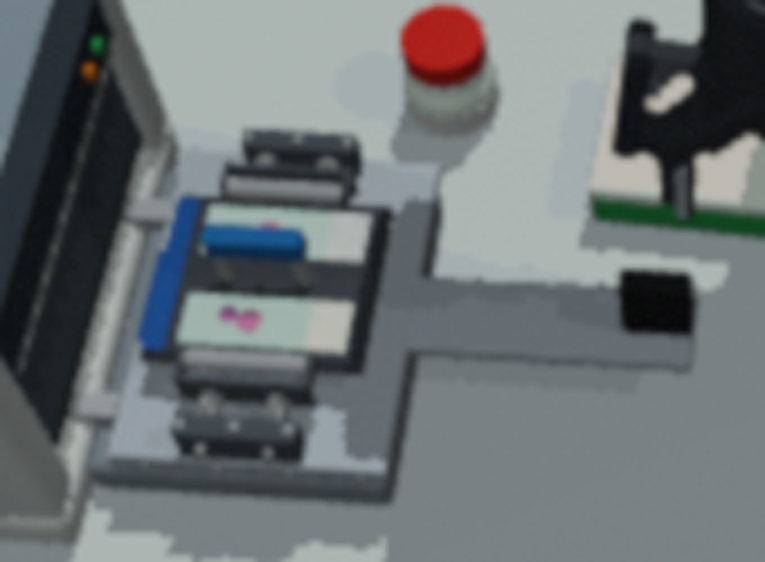

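View pics/z8.png

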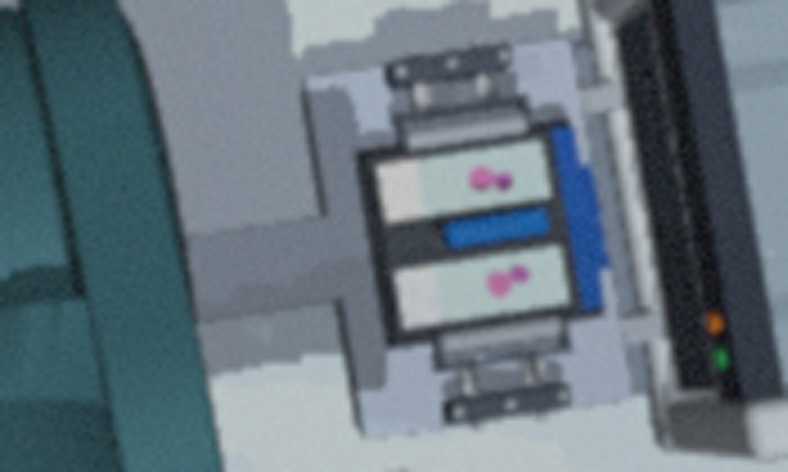

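Run:
```python
from h import *
np.set_printoptions(precision=4,suppress=True)
z=lambda X,Y:((X+.5)/4.5-.5+325,(Y+.5)/4.5-.5+150)
zs=lambda X,Y:((X+.5)/4.5-.5+140,(Y+.5)/4.5-.5+120)
print(onz("top",*z(497,229),.0984),onz("scene",*zs(253,236),.0984),tri(z(497,229),zs(253,236)))
# plate corners top z=.0694-... plate top = .0914-.029=.0624
C=[onz("top",*z(*p),.0624) for p in((360,155),(392,343),(603,309),(568,125))]
print(C,np.mean(C,0)); d=C[2]+C[3]-C[0]-C[1];print(np.degrees(np.arctan2(d[1],d[0])))
s=cv2.imread("pics/scene3.png")
cv2.imwrite("pics/z9.png",cv2.resize(s[155:215,165:235],None,fx=11,fy=9.9,interpolation=2))
```

```text
[ 0.5217 -0.0801  0.0984] [ 0.5239 -0.0781  0.0984] (array([ 0.5217, -0.0803,  0.0948]), np.float64(0.0012486954956998936))
[array([ 0.5597, -0.0268,  0.0624]), array([ 0.4733, -0.0377,  0.0624]), array([ 0.486 , -0.1344,  0.0624]), array([ 0.5707, -0.1227,  0.0624])] [ 0.5224 -0.0804  0.0624]
-82.99179097781675
```

View pics/z9.png

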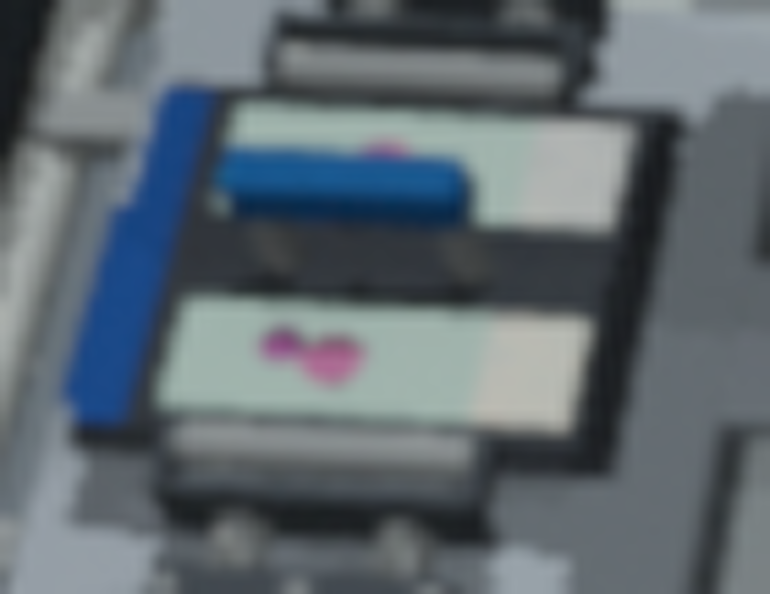

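Run:
```python
from rig import *
import numpy as np, cv2
ax=np.array([.1233,-.9924]); fin=np.array([.5005,.0985])
P=lambda s,z:[*(fin+s*ax),z]
clamp()
movel(P(-.065,.13),speed=.15); movel(P(-.065,.052),speed=.1)
r=movel(P(-.02,.052),speed=.04,contact_N=1.5)
p=np.array(current_ee_pos()); print(r,p,(p[:2]-fin)@ax,current_wrist_force())
r=movel(P(.10,.052),speed=.08,contact_N=15)
print(r,current_ee_pos(),current_wrist_force(),current_time_s())
cv2.imwrite("pics/scene4.png",camera("scene")[:,:,::-1])
```

```text
True [0.49666223 0.12758764 0.05175004] -0.02933977410124533 [-0.58278    -1.16337688  0.15630285]
False [ 0.51324273 -0.0006638   0.05219547] [-0.24534607 -0.46496794  0.14646821] 18.225
```

View pics/scene4.png

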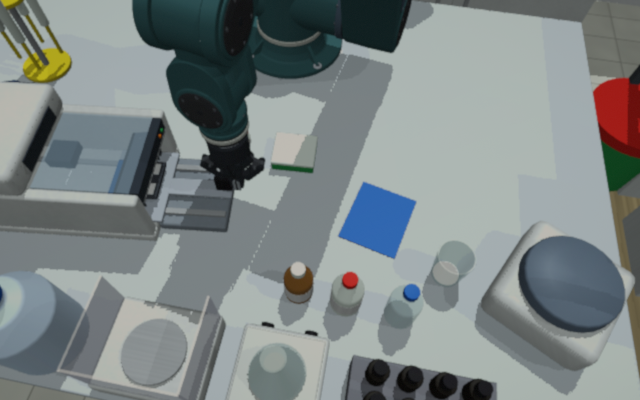

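Run:
```python
from rig import *
import numpy as np, cv2
ax=np.array([.1233,-.9924]); fin=np.array([.5005,.0985])
P=lambda s,z:[*(fin+s*ax),z]
r=movel(P(.18,.052),speed=.05,contact_N=14)
p=np.array(current_ee_pos()); f=current_wrist_force()
print(r,p,(p[:2]-fin)@ax,f,current_time_s())
for n in("scene","top"): cv2.imwrite(f"pics/{n}5.png",camera(n)[:,:,::-1])
```

```text
True [ 0.51889732 -0.04991748  0.05179971] 0.1495578972321813 [0.29411174 9.92929011 4.19373455] 19.2833
```

View pics/scene5.png

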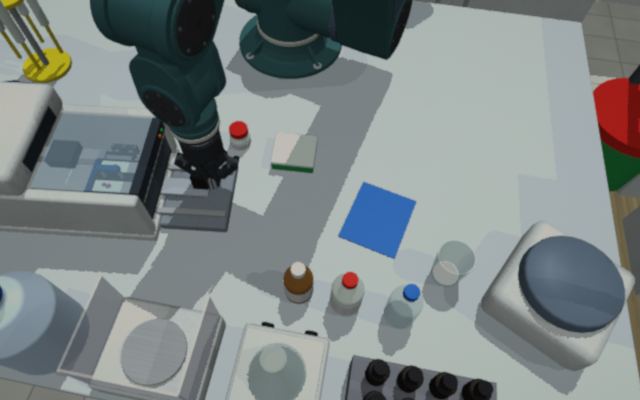

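Run:
```python
from rig import *
import numpy as np, cv2
ax=np.array([.1233,-.9924]); fin=np.array([.5005,.0985])
P=lambda s,z:[*(fin+s*ax),z]
r=movel(P(.156,.052),speed=.02,contact_N=20)
p=np.array(current_ee_pos()); f=current_wrist_force()
print(r,p,(p[:2]-fin)@ax,f,current_time_s())
movel(P(.09,.052),speed=.12); movel(P(.09,.15),speed=.15)
move_pose([.40,.25,.25],[180,0,97.1])
print(current_time_s())
for n in("scene","top"): cv2.imwrite(f"pics/{n}6.png",camera(n)[:,:,::-1])
cv2.imwrite("pics/z10.png",cv2.resize(cv2.imread("pics/scene6.png")[90:245,60:260],None,fx=3.8,fy=3.8,interpolation=2))
a=cv2.imread("pics/top6.png")[140:255,390:600]
cv2.imwrite("pics/z11.png",cv2.convertScaleAbs(cv2.resize(a,None,fx=3.8,fy=3.8,interpolation=2),alpha=1.4,beta=15))
```

```text
True [ 0.51876996 -0.04972167  0.05167001] 0.14934787239149092 [1.57449621 5.69291644 3.90751994] 19.6167
22.1583
```

View pics/z10.png

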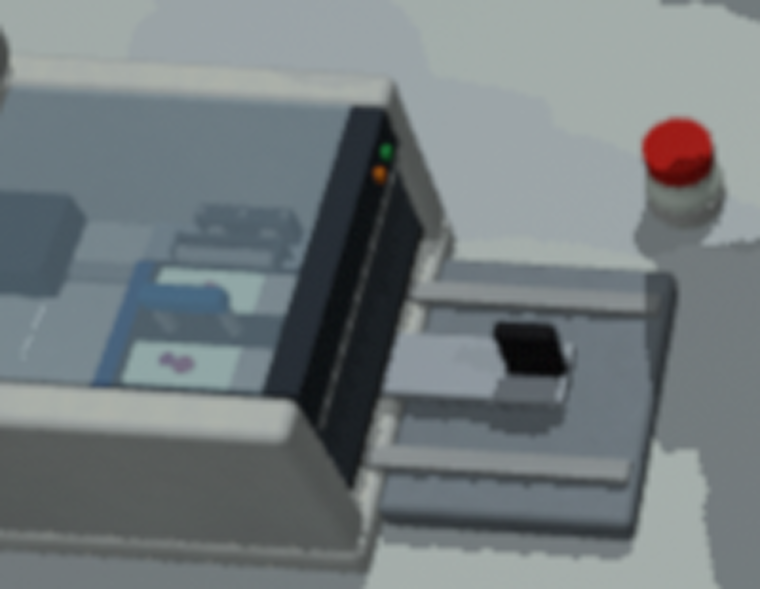

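View pics/z11.png

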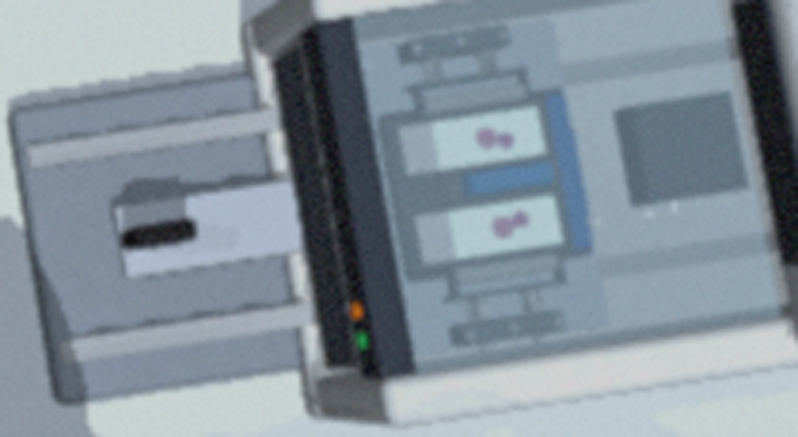

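Run:
```python
from h import *
np.set_printoptions(precision=4,suppress=True)
z=lambda X,Y:((X+.5)/3.8-.5+390,(Y+.5)/3.8-.5+140)
zs=lambda X,Y:((X+.5)/3.8-.5+60,(Y+.5)/3.8-.5+90)
ax=np.array([.1233,-.9924])
t=cv2.imread("pics/top6.png");m=np.zeros(t.shape[:2],np.uint8);m[190:212,415:447]=(t.max(2)<45)[190:212,415:447]
c=np.argwhere(m)[:,::-1].mean(0);f=onz("top",*c,.081);f0=onz("top",345.5,214.35,.081)
h=onz("top",*z(511,178),.0984)
print(c,f,"travel",(f-f0)[:2]@ax,"fin-handle",(h-f)[:2]@ax,h)
for p in((365,560),(452,238)):
    q=onz("scene",*zs(*p),0.0);print("front corner",q,(q-f)[:2]@ax)
for p in ((310,412),(243,25)):
    q=onz("top",*z(*p),0.0);print("front corner top",q,(q-f)[:2]@ax)
```

```text
[431.1319 201.1209] [ 0.5217 -0.0759  0.081 ] travel 0.1752204482064654 fin-handle 0.18375080468577837 [ 0.5444 -0.2582  0.0984]
front corner [ 0.6359 -0.1494  0.    ] 0.0870321106129399
front corner [ 0.4185 -0.1748  0.    ] 0.08539489649152025
front corner top [ 0.4226 -0.1746  0.    ] 0.08573296160729893
front corner top [ 0.6461 -0.1478  0.    ] 0.08664106071138637
```

Run:
```python
import cv2,numpy as np
g=lambda n:cv2.convertScaleAbs(cv2.resize(cv2.imread(n)[105:240,125:195],None,fx=4.4,fy=4.4,interpolation=2),alpha=1.8,beta=20)
cv2.imwrite("pics/z12.png",np.hstack([g("pics/scene0.png"),g("pics/scene6.png")]))
g=lambda n:cv2.convertScaleAbs(cv2.resize(cv2.imread(n)[135:255,445:505],None,fx=4.9,fy=4.9,interpolation=2),alpha=1.8,beta=20)
cv2.imwrite("pics/z13.png",np.hstack([g("pics/top0.png"),g("pics/top6.png")]))
```

```text
(no output)
```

View pics/z12.png

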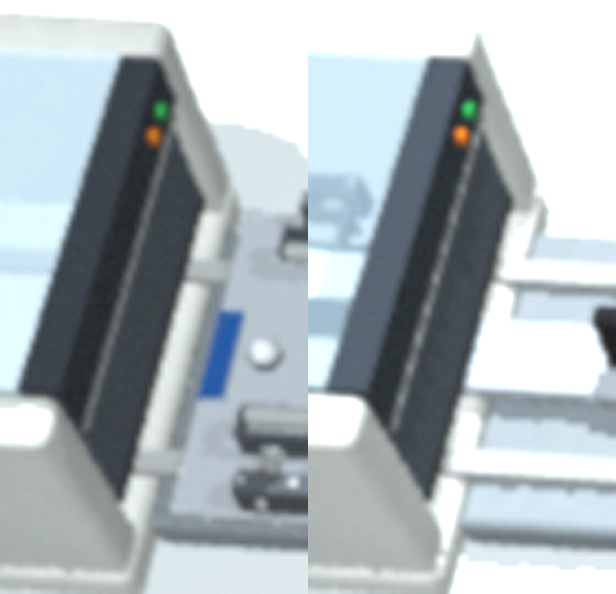

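View pics/z13.png

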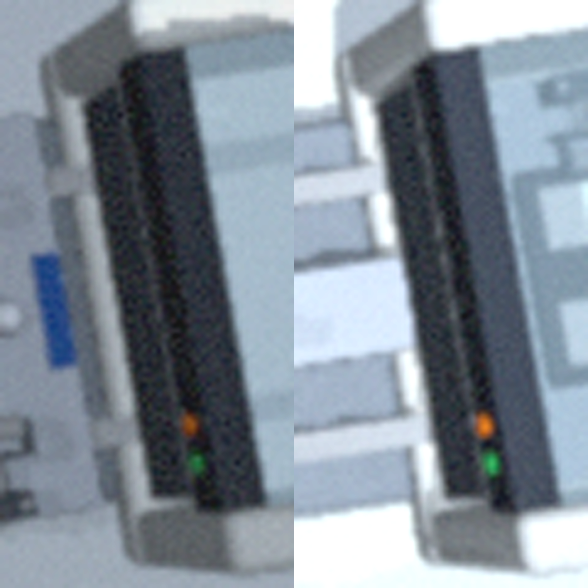

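Run:
```python
from rig import *
import numpy as np, cv2
ax=np.array([.1233,-.9924]); fin=np.array([.5005,.0985])
P=lambda s,z:[*(fin+s*ax),z]
move_pose(P(.09,.13),[180,0,97.1]); movel(P(.09,.052),speed=.15)
movel(P(.135,.052),speed=.1)
r=movel(P(.165,.052),speed=.03,contact_N=32)
p=np.array(current_ee_pos()); f=current_wrist_force()
print(r,p,(p[:2]-fin)@ax,f,current_time_s())
movel(P(.09,.052),speed=.12); movel(P(.09,.15),speed=.15)
move_pose([.40,.25,.25],[180,0,97.1])
print(current_time_s())
for n in("scene","top"): cv2.imwrite(f"pics/{n}7.png",camera(n)[:,:,::-1])
from h import onz
t=cv2.imread("pics/top7.png");m=np.zeros(t.shape[:2],np.uint8);m[190:212,415:447]=(t.max(2)<45)[190:212,415:447]
c=np.argwhere(m)[:,::-1].mean(0);f=onz("top",*c,.081);print(c,f)
for zz in(0,.02):
  for p in((365,200),(395,400)):
    q=onz("top",445+(p[0]-294)/4.9,135+p[1]/4.9,zz);print(zz,(q-f)[:2]@ax)
g=lambda n:cv2.resize(cv2.imread(n)[105:240,85:235],None,fx=4.4,fy=4.4,interpolation=2)
cv2.imwrite("pics/z14.png",g("pics/scene7.png"))
```

```text
True [ 0.51888445 -0.04986792  0.05180596] 0.14950712446762557 [0.55449062 7.6627421  4.04500108] 25.275
27.8167
[431.26966292 201.05617978] [ 0.52184568 -0.07619151  0.081     ]
0 0.08777107582546591
0 0.08537280336217551
0.02 0.08219823019609934
0.02 0.07984280204276148
```

View pics/z14.png

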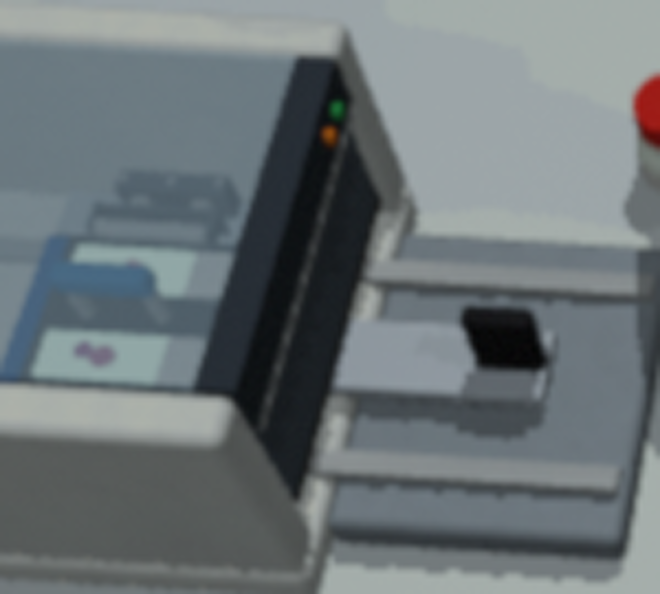

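View pics/top7.png

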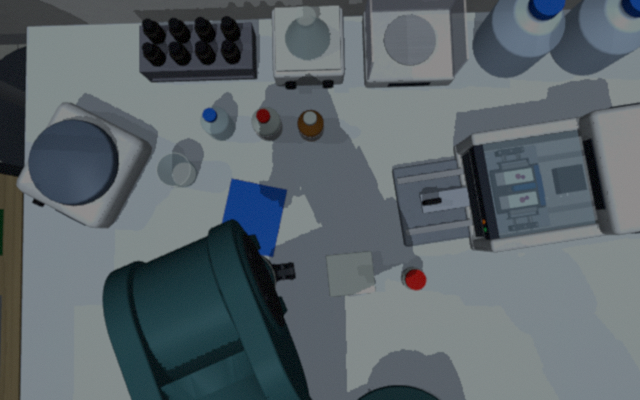

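Run:
```python
from rig import *
job_done(); print(current_time_s())
```

```text
the job is handed in; nothing more can be done
the job is handed in; nothing more can be done
```

I picked up the carrier and pressed it home on the pulled-out tray, then pushed the loaded tray in by its fin. The job was handed in after about 28 s with the arm clear; it reported no verdict.

**Checks that agreed:**
- **Seating:** when pressed, the force flipped to a downward pull as the rollers snapped over, then met a firm stop at about 13 N. After release, the handle and plate lay within about 1 mm of the seat in the top view, with yaw within 0.2°.
- **Tray:** three pushes, the last with a 32 N limit, all stopped at the same place within 0.2 mm.
- **Flap:** after the push it looks the same as it did shut at the start. I didn't see it open during the push.
- **Surroundings:** the bottles, jar, beaker and slide box appear unmoved by eye; I didn't measure them.

**Checks that disagreed:**
- **Fin distance:** the fin measured 80–88 mm from the imager's front sill, depending on the height assumed for the sill, against the stated 77 mm. Tray travel measured 175–179 mm, and I don't know how far in the tray started. I relied on the repeated hard stop and the shut flap instead.
- **Handle height:** two-view triangulation put the handle top about 3.6 mm below its home height. The two cameras already differed by about 2 mm there, so I took this as calibration error.

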